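# Hold the reference ball in the imaging beam

## Robot

A 6-joint arm with a two-finger parallel gripper is mounted at the origin on the work surface. World frame = base frame: x ahead of the robot, y to its left, z up, the work surface at z = 0. Lengths are in mm, angles in rad, forces in N, time in s.
With the tool pointing down it reaches from about 275 to 1000 mm from the base axis. Payload 8.4 kg.
Tool frame: the origin (TCP) lies between the finger pads; the fingertips stand r.finger_overhang ahead of it and the grasp point (between the pads) is the TCP (r.finger_overhang is the distance from the TCP to the fingertips, in mm); z points along the fingers, y is the line along which they close (so a half turn about z gives the same grasp; the last joint's range is limited). The gripper opens to 85 mm and grips with 20 to 120 N. Pads are 22 mm wide; open, the fingers measure 114 mm over their backs; the gripper's body (76 mm by 85 mm) begins 54 mm behind the grasp point. The pads swing forward as they close: fully open they stand 13 mm farther back than shut.
Start: joints at [-1.228, 0.353, 1.633, -0, 1.155, -0.002], TCP at [211.254, -588.217, 250.281] pointing down, gripper open.
Joint ranges: [-2.63, 2.63], [-0.92, 2.1], [0.06, 2.66], [-1.3, 4.44], [0, 2.69], [-3.02, 3.02]. Speed limits (rad/s): [2.22, 2.22, 2.79, 3.14, 3.14, 3.14].

## Interface

Orientations are given as [roll, pitch, yaw] about the fixed x, y, z axes, in that order (R = Rz(yaw) Ry(pitch) Rx(roll)).
In Python, from rig import r, cams, sign_off gives the robot as it stands.
- The arm moves only by the shell command python3 -m crank 'ROWS' [FORCE]. ROWS is JSON, a list of rows, each a list of 7 numbers: the shift along the tool's x, y, z in m, then the turn, a rotation vector about the tool's x, y, z in rad, then the closure, from 0 (fully open) to 1 (shut). In form: [[dx, dy, dz, ax, ay, az, gripper], ...]. A call has 1 to 5 rows; each row is the pose to reach, as a shift and turn from the pose commanded when the call began, along the tool's axes at that moment; what a row does not reach only later rows make up. A row lasts 1/10 s, in which the tool goes at most 50 mm and 8.59 degrees, less where a joint would pass 70% of its speed; a pose out of reach is approached as far as the arm can. A call with a gripper value outside its range is refused whole. The fingers move at their own pace and stop on an object; FORCE is the grip in N (left out, the last holds). Time passes only in rows, so rows that repeat a pose let the fingers close. It gives the time, the measured TCP pose, the force, the opening and the grip force at its end, in the units of the state.
- r.sense(): the state, without advancing time (a new reading comes with each control period).
- cams.grab_frame(name): name is "side" or "top"; returns a dict with "image" (480x640x3 uint8, red, green, blue), "fx", "fy", "cx", "cy" (pixels), "position" and "orientation" of the camera in the world. Camera axes: x right, y down, z forward; pixel columns grow to the right and rows downward; lengths in mm; the calibration is good to about 2 mm. A picture is of the moment at which its call begins. There is no depth.
- sign_off(): hands the job in; it is judged then, once.
The state is a dict: "clock": time; "qpos": joint angles; "qvel": joint speeds; "joint_efforts": joint torques, N m; "eef_pos": TCP position; "tcp_rot": TCP orientation; "contact_force": force on the tool from outside, world axes, zero at the start; "wrist_torque": the same for the moment, N m; "opening": opening from 0.0 (shut) to 1.0 (fully open); "grasp_force": force on a finger pad.
Only numpy, scipy, OpenCV 4.12 (cv2) and the standard library are available. Lean on these libraries where they do the work, as an engineer would, in place of code of your own. Each camera call takes 0.05 s, during which the arm holds its last target. There are 200 camera calls.

## Task

Two handled sample trays stand on the optical table and one of them carries a loose ceramic ball in its shallow pocket. Lift that tray by its handle without ever letting the ball roll out of its pocket, carry it into the gap between the lamp and the lens, and finish while holding it there in the gripper for the picture: level and still, the ball on the axis of the lens and midway between lamp and lens, the tray turned so that the beam passes straight across it under the handle, between the handle's two posts. Do not touch the optics or their rail with tray or robot, and leave the empty tray and the other loose things alone.

Things in the scene. Friction and masses are not known exactly. Their poses are not given: they have to be found in the camera images.
- tray: The tray with the ball: black anodised plate 112 x 64 x 8 mm (x, y, z), about 0.22 kg. Origin: centre of its underside, z up. In its x-z plane stands a handle: two steel posts, 6 mm thick, at x = +48 and -48 mm carry a bare aluminium bar along x, 112 mm long, 14 mm wide (y), from 77 to 91 mm above the underside. Pocket in mid-plate under the bar. Either way round is the same.
- tray_grip (a point): Centre of that tray's handle bar, 84 mm above the tray's underside and 64 mm above the ball's centre; the bar is 14 mm thick along y and can be pinched here from above. Axes as the tray's.
- tray_pocket (a point): Centre of the floor of that tray's pocket: a round recess 25 mm across with a rim only 3 mm high, floor 5 mm above the tray's underside. The ball's centre rests 15 mm above this point and can roll about 3 mm to any side; tipped past about 35 degrees, or jerked, the ball rolls out.
- ball_center (a point): Centre of the loose white ceramic ball, 30 mm in diameter, about 85 g, that rests in the pocket of the tray.
- empty_tray: A second tray just like the first, with no ball in its pocket. Same origin and axes. It stays where it is. Which of the two stands nearer the station changes.
- station: Imaging station, fixed: lamp and lens face each other along y on a rail 66 mm wide, 15 mm high, from y = -220 to +290 mm. Origin: on the table under mid-gap; z up. Lens: 56 mm thick, front at y = +80 mm, with its camera to y = +271; lamp: 55 mm thick, front at y = -80, to y = -176; each on a post. Nothing is higher than 180 mm. The 160 mm gap between them is empty above the rail.
- focus (a point): The point on the common axis of lamp and lens, midway in the gap, 150 mm above the table, where the ball's centre belongs. Axes as the station's: y along the beam.
- dish: Bystander: flat glass dish, 90 mm across, 16 mm high. Origin: centre of its underside.
- driver: Bystander: screwdriver 160 mm long lying on the table.
- spare_post: Bystander: small black post holder with a steel post, standing upright, 32 mm across and 76 mm high. Origin: centre of its underside.
Things that resemble listed ones, but are neither listed nor needed, are in the scene too. What is shaped like the tray but pink or yellow is not meant.

How it is judged:
By the outcome, as a careful person would: the job done as asked, in the order asked, and still so for the second after the job is handed in, while the arm keeps its last pose, push and grip.
It also fails if it takes over 48 s, if anything falls off the work surface, if the arm or the gripper's body presses on something with over 40 N, if the wrist force passes 120 N, or if a joint passes its speed limit or range.

## Working session

There is one attempt and no reset: what is moved stays moved. The work goes in short steps, Python scripts to look and compute and a shell command to move; the robot and the scene stay as the last step left them, time stands still between calls to the robot, and variables do not carry over. Pictures are saved under pics/ and viewed, at most 10 in all, crops included, and the job is handed in when it is done.

```bash
mkdir -p pics; ls
python3 - <<'E'
from rig import r,cams
import cv2
print(r.sense(), r.finger_overhang)
for n in("top","side"):
    f=cams.grab_frame(n); cv2.imwrite(f"pics/{n}0.png",f["image"][:,:,::-1])
    print({k:v for k,v in f.items() if k!="image"})
E
```

```text
pics
{'clock': 0.0, 'qpos': array([-1.22837112e+00,  3.53666658e-01,  1.63415228e+00,  1.89664750e-05,
        1.15521089e+00, -2.38668840e-03]), 'qvel': array([ 0.00024032,  0.00197056, -0.0009885 , -0.00015768, -0.00102976,
       -0.00082267]), 'joint_efforts': array([ 1.89681530e-03, -6.05254769e+01, -3.42069376e+01,  1.71142447e-04,
        9.37520061e-03,  2.23854965e-05]), 'eef_pos': array([ 211.11939841, -587.76957152,  249.54234559]), 'tcp_rot': array([-3.14015552e+00, -2.07710618e-05,  3.44804208e-01]), 'contact_force': array([-0.68529131,  0.23437274,  0.10389548]), 'wrist_torque': array([-0.02795464,  0.01631128, -0.00908975]), 'grasp_force': 0.0, 'opening': 1.0033221755943023} 19.0
{'fx': 444.85723174224785, 'fy': 444.85723174224785, 'cx': 324.2880147136281, 'cy': 238.07770992350098, 'position': array([ 467.69798747, -126.37155124, 1098.94088433]), 'orientation': array([-3.07214595, -0.01333601, -1.57090995])}
{'fx': 612.1541997136013, 'fy': 612.1541997136013, 'cx': 312.9810540803479, 'cy': 235.96916347196972, 'position': array([  469.72357924, -1133.43347025,  1068.22739223]), 'orientation': array([-2.34770263, -0.02042282, -0.03713229])}
```

View pics/top0.png

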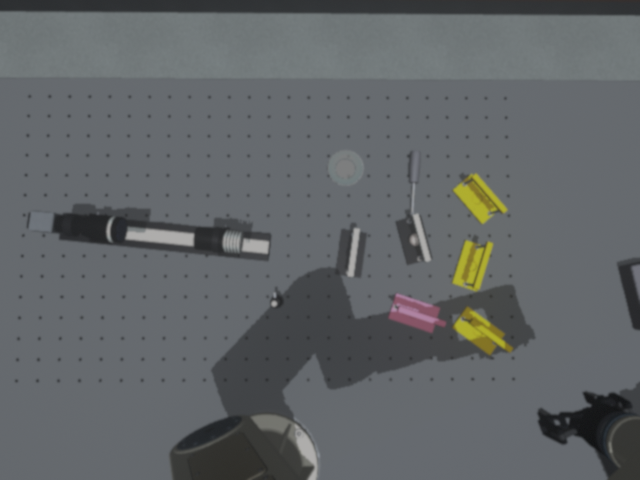

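View pics/side0.png

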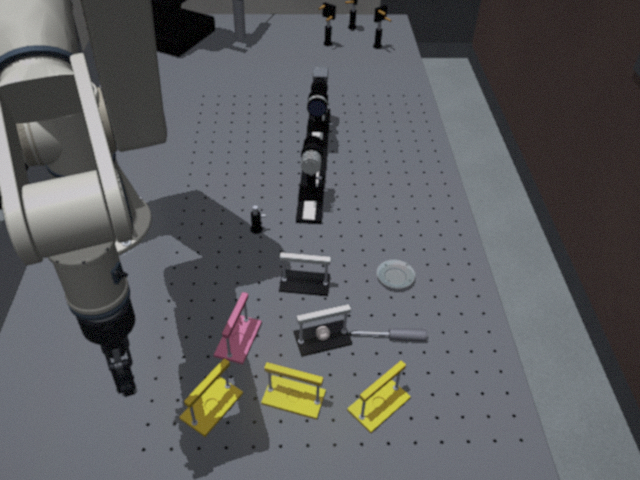

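The ball tray is at top (420,237) and side (323,335). The empty tray is at top (353,251). The station spans top columns 30–270, with its lamp end on the right (towards −y). Next I'll zoom in on both.

Run:
```python
import cv2,numpy as np
t=cv2.imread("pics/top0.png"); s=cv2.imread("pics/side0.png")
a=cv2.resize(t[195:275,20:280],None,fx=3,fy=3,interpolation=cv2.INTER_CUBIC)
b=cv2.resize(t[200:275,330:440],None,fx=3.5,fy=3.5,interpolation=cv2.INTER_CUBIC)
c=cv2.resize(s[60:225,280:345],None,fx=2,fy=2,interpolation=cv2.INTER_CUBIC)
o=np.zeros((600,800,3),np.uint8)
for im,x,y in((a,0,0),(b,0,250),(c,640,250)):
    o[y:y+im.shape[0],x:x+im.shape[1]]=im[:600-y,:800-x]
cv2.imwrite("pics/z1.png",np.clip(o*1.6,0,255).astype(np.uint8))
```

```text
(no output)
```

View pics/z1.png

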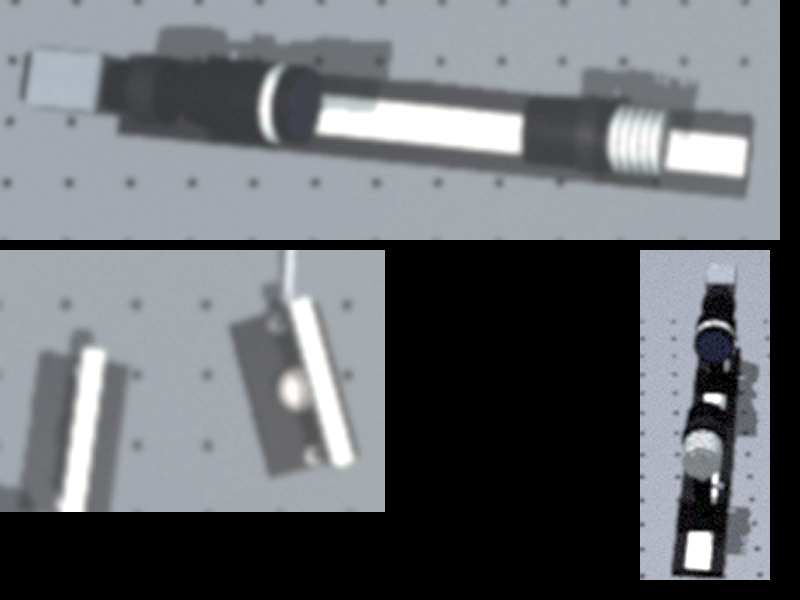

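The zoom shows the rail's lamp end at top px ≈(269.5,247), a bright stripe along the rail, the white bar of each tray, and the ball under the right-hand one. I'll measure by masks.

```bash
cat > h.py <<'E'
import cv2,numpy as np
from scipy.spatial.transform import Rotation as R
def ray(f,p):
    d=R.from_euler('xyz',f["orientation"]).as_matrix()@np.array([(p[0]-f["cx"])/f["fx"],(p[1]-f["cy"])/f["fy"],1.])
    return np.array(f["position"]),d
def plane(f,p,z):
    c,d=ray(f,p); return c+d*(z-c[2])/d[2]
def proj(f,P):
    v=R.from_euler('xyz',f["orientation"]).as_matrix().T@(np.array(P)-f["position"])
    return np.array([f["cx"]+f["fx"]*v[0]/v[2],f["cy"]+f["fy"]*v[1]/v[2]])
def blobs(img,box,lo,hi=255,amin=30):
    x0,y0,x1,y1=box; g=cv2.cvtColor(img[y0:y1,x0:x1],cv2.COLOR_RGB2GRAY)
    cs,_=cv2.findContours(cv2.inRange(g,lo,hi),cv2.RETR_EXTERNAL,cv2.CHAIN_APPROX_NONE)
    return [c+[x0,y0] for c in cs if cv2.contourArea(c)>=amin]
def two(f,p,g,q):  # closest point of two rays
    a,d=ray(f,p); b,e=ray(g,q); s=np.linalg.lstsq(np.c_[d,-e],b-a,rcond=None)[0]
    return (a+d*s[0]+b+e*s[1])/2, np.linalg.norm(a+d*s[0]-b-e*s[1])
E
python3 - <<'E'
from h import *; from rig import cams
np.set_printoptions(precision=1,suppress=True)
T=cams.grab_frame("top"); S=cams.grab_frame("side")
for nm,f,box,z,lo in (("bar",T,(400,205,440,270),91,150),("empty",T,(335,215,370,285),91,150),("stripe",T,(120,215,200,255),15,170),("stripe2",T,(235,225,275,265),15,170),
  ("dark end",T,(235,225,290,270),15,None),("sidebar",S,(290,300,360,325),91,140),("sideend",S,(290,195,330,225),15,170)):
    for c in (blobs(f["image"],box,lo) if lo else blobs(f["image"],box,0,72,60)):
        rc=cv2.minAreaRect(c); bp=cv2.boxPoints(rc)
        print(nm,"c",np.array(rc[0]),"sz",np.array(rc[1]),"area",cv2.contourArea(c),"XYZ",plane(f,rc[0],z),"corners",[plane(f,b,z)[:2] for b in bp])
M=lambda u,v:plane(T,(u,v),15)
print("rail end corners",M(270.7,234),M(268.3,260.3))
E
```

```text
bar c [421.4 237.3] sz [47.8  4.6] area 174.5 XYZ [ 539.8 -361.1   91. ] corners [array([ 591.2, -342.3]), array([ 594. , -352.6]), array([ 488.7, -379.7]), array([ 485.9, -369.5])]
empty c [353.1 252. ] sz [ 4.7 46.9] area 173.5 XYZ [ 506.2 -205.3   91. ] corners [array([ 454.3, -192.5]), array([ 559.8, -207.6]), array([ 558.4, -218.2]), array([ 452.9, -203. ])]
stripe c [159.8 235.9] sz [63.4  8.6] area 410.5 XYZ [548.1 259.2  15. ] corners [array([545.6, 336.4]), array([566.5, 334.9]), array([550.6, 181.8]), array([529.8, 183.6])]
stripe2 c [255.  245.6] sz [21.9  8.6] area 146.0 XYZ [524.6  27.8  15. ] corners [array([516.9,  55.2]), array([537.8,  53.3]), array([532.3,   0.3]), array([511.3,   2.3])]
dark end c [251.4 255.7] sz [33.1  4.9] area 122.0 XYZ [499.9  36.4  15. ] corners [array([497.3,  76.8]), array([509.2,  76. ]), array([502.5,  -4.2]), array([490.7,  -3.3])]
dark end c [252.5 231.5] sz [35.9 12.5] area 214.5 XYZ [559.1  34.3  15. ] corners [array([547.3,  79. ]), array([577.8,  77. ]), array([570.9, -10.4]), array([540.4,  -8.2])]
sidebar c [323.4 312. ] sz [ 6.1 54.1] area 270.5 XYZ [ 539.5 -360.3   91. ] corners [array([ 484.6, -366.6]), array([ 593.5, -338.5]), array([ 595., -354.]), array([ 487. , -381.5])]
sideend c [309. 210.] sz [16. 10.] area 145.0 XYZ [524.3  31.6  15. ] corners [array([512.3,  62.8]), array([538.3,  62.4]), array([536. ,   1.3]), array([510.7,   1.7])]
rail end corners [553.  -10.1  15. ] [488.9  -4.8  15. ]
```

Both views put the bar at (540,−361), z 91, yaw 14.4°. The station yaw is about −5.8° and the focus about (543,211,150). The rail width of 64 mm and the lamp and lens fronts agree with this. I'll approach above the bar.

```bash
python3 -m crank '[[0.03,-0.01,0,0,0,0,0],[0.075,-0.02,0,0,0,0,0],[0.12,-0.03,0,0,0,0,0],[0.165,-0.045,0,0,0,0,0],[0.21,-0.055,0,0,0,0,0]]' 40
python3 -m crank '[[0.045,-0.01,0.01,0,0,0.02,0],[0.09,-0.025,0.025,0,0,0.04,0],[0.13,-0.035,0.04,0,0,0.06,0],[0.165,-0.045,0.05,0,0,0.08,0],[0.176,-0.047,0.05,0,0,0.094,0]]'
python3 -m crank '[[0,0,0,0,0,0,0]]'
python3 - <<'E'
from h import *; from rig import cams,r
np.set_printoptions(precision=2,suppress=True)
s=r.sense(); print(s["clock"],s["eef_pos"],s["tcp_rot"])
Rm=R.from_euler('xyz',s["tcp_rot"]).as_matrix()
print("to go (tool)",Rm.T@(np.array([539.7,-360.8,84])-s["eef_pos"]), "dyaw", .251-s["tcp_rot"][2])
f=cams.grab_frame("side"); cv2.imwrite("pics/side1.png",cv2.resize(f["image"][200:400,200:440,::-1],None,fx=3,fy=3))
E
```

```text
clock: 0.7
eef_pos: [391.3, -463.9, 250.2]
tcp_rot: [-3.141, 0.0, 0.344]
contact_force: [0.8, -1.2, -0.3]
opening: 0.997
grasp_force: 0.0
clock: 1.2
eef_pos: [541.8, -358.8, 198.4]
tcp_rot: [-3.139, 0.001, 0.253]
contact_force: [-0.3, -0.1, 0.0]
opening: 1.005
grasp_force: 0.0
clock: 1.3
eef_pos: [541.0, -360.8, 199.9]
tcp_rot: [-3.141, 0.0, 0.253]
contact_force: [0.0, -1.0, -0.3]
opening: 1.0
grasp_force: 0.0
1.3 [ 541.03 -360.85  199.94] [-3.14  0.    0.25]
to go (tool) [ -1.23  -0.34 115.94] dyaw -0.0019263354349031703
```

View pics/side1.png

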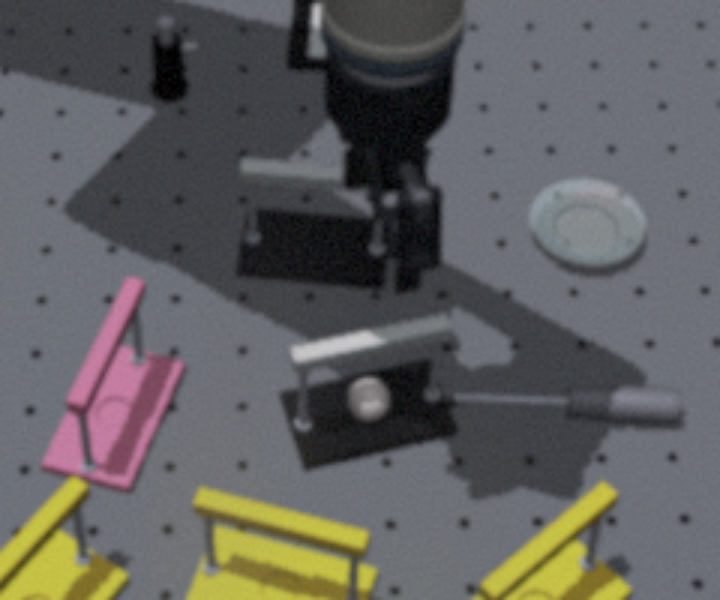

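The gripper hangs over the bar, fingers straddling it at crop (370,330), and the ball is in the pocket at crop (370,400). The screwdriver tip only touches the tray's edge. I'll descend and pinch.

```bash
python3 -m crank '[[0,0,0.02,0,0,0,0],[-0.001,0,0.05,0,0,0,0],[-0.001,0,0.08,0,0,0,0],[-0.001,0,0.105,0,0,0,0],[-0.001,0,0.116,0,0,0,0]]' 40
python3 -m crank '[[0,0,0,0,0,0,0.3],[0,0,0,0,0,0,0.5],[0,0,0,0,0,0,0.6],[0,0,0,0,0,0,0.65],[0,0,0,0,0,0,0.7]]' 40
python3 -m crank '[[0,0,0,0,0,0,0.75],[0,0,0,0,0,0,0.8],[0,0,0,0,0,0,0.85],[0,0,0,0,0,0,0.9],[0,0,0,0,0,0,0.95]]' 40
python3 -m crank '[[0,0,0,0,0,0,1],[0,0,0,0,0,0,1],[0,0,0,0,0,0,1]]' 40
```

```text
clock: 1.85
eef_pos: [536.7, -362.8, 82.6]
tcp_rot: [-3.14, 0.002, 0.249]
contact_force: [-1.1, 0.0, -0.4]
opening: 0.997
grasp_force: 0.0
clock: 2.35
eef_pos: [539.5, -362.3, 85.2]
tcp_rot: [3.14, -0.001, 0.251]
contact_force: [-0.2, 0.2, 0.4]
opening: 0.307
grasp_force: 0.0
clock: 2.85
eef_pos: [539.1, -361.6, 84.4]
tcp_rot: [-3.141, 0.0, 0.251]
contact_force: [-1.0, 4.1, 4.3]
opening: 0.157
grasp_force: 40.6
clock: 3.15
eef_pos: [539.1, -361.7, 84.5]
tcp_rot: [-3.141, -0.0, 0.251]
contact_force: [-0.8, 5.2, 5.3]
opening: 0.157
grasp_force: 40.6
```

Gripped: the opening is about 13.4 mm and the force 40 N. I'll lift gently.

```bash
python3 -m crank '[[0,0,-0.001,0,0,0,1],[0,0,-0.003,0,0,0,1],[0,0,-0.007,0,0,0,1],[0,0,-0.013,0,0,0,1],[0,0,-0.021,0,0,0,1]]' 60
python3 -m crank '[[0,0,-0.01,0,0,0,1],[0,0,-0.02,0,0,0,1],[0,0,-0.03,0,0,0,1],[0,0,-0.04,0,0,0,1],[0,0,-0.05,0,0,0,1]]'
python3 -m crank '[[0,0,-0.01,0,0,0,1],[0,0,-0.018,0,0,0,1],[0,0,-0.024,0,0,0,1],[0,0,-0.027,0,0,0,1],[0,0,-0.028,0,0,0,1]]'
python3 - <<'E'
from h import *; from rig import cams,r
f=cams.grab_frame("side"); cv2.imwrite("pics/side2.png",cv2.resize(f["image"][200:400,200:440,::-1],None,fx=3,fy=3))
E
```

```text
clock: 3.65
eef_pos: [538.9, -362.0, 105.5]
tcp_rot: [-3.141, 0.0, 0.251]
contact_force: [-0.2, 0.2, -3.4]
opening: 0.152
grasp_force: 59.6
clock: 4.15
eef_pos: [539.2, -362.0, 156.4]
tcp_rot: [3.141, -0.0, 0.251]
contact_force: [-0.2, 0.9, -3.9]
opening: 0.148
grasp_force: 59.6
clock: 4.65
eef_pos: [539.1, -362.0, 183.5]
tcp_rot: [3.141, -0.0, 0.251]
contact_force: [0.2, -0.2, -3.6]
opening: 0.153
grasp_force: 59.6
```

View pics/side2.png

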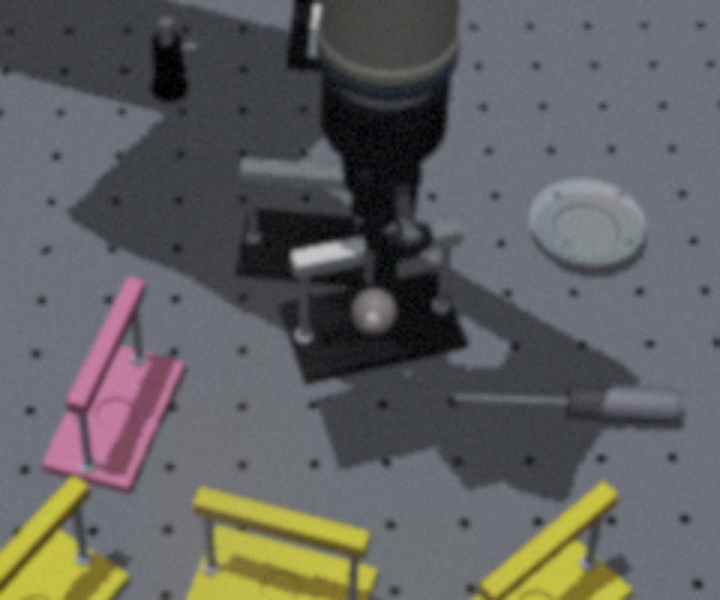

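The tray is up and level, with the ball in its pocket at crop (373,310). Next I'll raise it to about z = 295 while turning it by 0.352 rad.

```bash
python3 -m crank '[[0,0,-0.003,0,0,0.005,1],[0,0,-0.009,0,0,0.02,1],[0,0,-0.018,0,0,0.045,1],[0,0,-0.029,0,0,0.08,1],[0,0,-0.041,0,0,0.12,1]]'
python3 -m crank '[[0,0,-0.012,0,0,0.045,1],[0,0,-0.024,0,0,0.09,1],[0,0,-0.036,0,0,0.135,1],[0,0,-0.047,0,0,0.17,1],[0,0,-0.057,0,0,0.2,1]]'
python3 -m crank '[[0,0,-0.007,0,0,0.018,1],[0,0,-0.012,0,0,0.028,1],[0,0,-0.014,0,0,0.032,1],[0,0,-0.014,0,0,0.032,1]]'
python3 -m crank '[[-0.0003,-0.004,0,0,0,0,1],[-0.001,-0.012,0,0,0,0,1],[-0.002,-0.024,0,0,0,0,1],[-0.004,-0.04,0,0,0,0,1],[-0.006,-0.06,0,0,0,0,1]]'
python3 -m crank '[[-0.002,-0.022,0,0,0,0,1],[-0.004,-0.045,0,0,0,0,1],[-0.006,-0.07,0,0,0,0,1],[-0.008,-0.095,0,0,0,0,1],[-0.011,-0.12,0,0,0,0,1]]'
```

```text
clock: 5.2
eef_pos: [539.1, -362.0, 225.2]
tcp_rot: [3.142, -0.0, 0.128]
contact_force: [-1.2, -0.7, -3.8]
opening: 0.149
grasp_force: 59.6
clock: 5.7
eef_pos: [539.2, -362.1, 282.7]
tcp_rot: [3.141, -0.001, -0.072]
contact_force: [-0.3, -0.1, -3.4]
opening: 0.149
grasp_force: 59.6
clock: 6.1
eef_pos: [539.1, -362.0, 295.4]
tcp_rot: [3.142, -0.0, -0.101]
contact_force: [0.6, -0.3, -4.0]
opening: 0.155
grasp_force: 59.6
clock: 6.6
eef_pos: [539.0, -300.2, 295.1]
tcp_rot: [-3.141, 0.0, -0.101]
contact_force: [0.3, 0.1, -3.6]
opening: 0.147
grasp_force: 59.6
clock: 7.1
eef_pos: [540.0, -178.7, 295.4]
tcp_rot: [-3.141, -0.0, -0.1]
contact_force: [0.5, -0.9, -3.8]
opening: 0.147
grasp_force: 59.6
```

```bash
python3 -m crank '[[-0.002,-0.025,0,0,0,0,1],[-0.005,-0.05,0,0,0,0,1],[-0.007,-0.075,0,0,0,0,1],[-0.009,-0.1,0,0,0,0,1],[-0.0115,-0.125,0,0,0,0,1]]'
python3 -m crank '[[-0.0025,-0.025,0,0,0,0,1],[-0.005,-0.05,0,0,0,0,1],[-0.007,-0.075,0,0,0,0,1],[-0.009,-0.1,0,0,0,0,1],[-0.0115,-0.125,0,0,0,0,1]]'
python3 -m crank '[[-0.002,-0.025,0,0,0,0,1],[-0.0045,-0.048,0,0,0,0,1],[-0.0065,-0.069,0,0,0,0,1],[-0.0085,-0.088,0,0,0,0,1],[-0.01,-0.104,0,0,0,0,1]]'
python3 -m crank '[[-0.001,-0.013,0,0,0,0,1],[-0.002,-0.023,0,0,0,0,1],[-0.003,-0.03,0,0,0,0,1],[-0.003,-0.034,0,0,0,0,1],[-0.003,-0.034,0,0,0,0,1]]'
python3 - <<'E'
from h import *; from rig import cams,r
np.set_printoptions(precision=2,suppress=True)
s=r.sense(); print(s["clock"],s["eef_pos"],s["tcp_rot"])
Rm=R.from_euler('xyz',s["tcp_rot"]).as_matrix()
print("to go",Rm.T@(np.array([543.2,211.4,214])-s["eef_pos"]))
t=cams.grab_frame("top")["image"][150:350,20:290];f=cams.grab_frame("side")["image"][20:220,180:450]
cv2.imwrite("pics/both3.png",cv2.resize(np.vstack([t,f])[:,:,::-1],None,fx=1.5,fy=1.5))
E
```

```text
clock: 7.6
eef_pos: [540.8, -53.3, 295.5]
tcp_rot: [-3.141, -0.0, -0.1]
contact_force: [0.8, -0.2, -3.8]
opening: 0.149
grasp_force: 59.6
clock: 8.1
eef_pos: [541.7, 72.1, 295.5]
tcp_rot: [-3.141, -0.0, -0.1]
contact_force: [-0.0, 0.4, -3.7]
opening: 0.152
grasp_force: 59.6
clock: 8.6
eef_pos: [542.2, 176.4, 295.4]
tcp_rot: [-3.141, 0.0, -0.1]
contact_force: [-0.1, -0.4, -3.5]
opening: 0.156
grasp_force: 59.6
clock: 9.1
eef_pos: [543.8, 208.6, 295.2]
tcp_rot: [3.142, 0.0, -0.101]
contact_force: [-0.1, -0.3, -3.7]
opening: 0.15
grasp_force: 59.6
9.1 [543.81 208.59 295.22] [ 3.14  0.   -0.1 ]
to go [-0.89 -2.74 81.22]
```

View pics/both3.png

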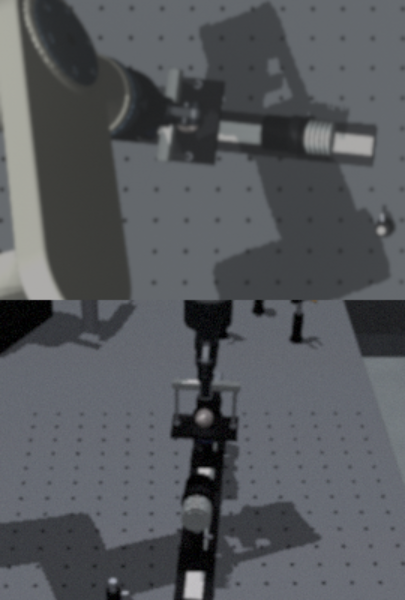

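The tray hangs over the gap, with the ball in its pocket at side crop (204,418), and everything is clear of the optics. I'll descend into the gap.

```bash
python3 -m crank '[[-0.0005,-0.001,0.003,0,0,0,1],[-0.001,-0.002,0.009,0,0,0,1],[-0.001,-0.003,0.018,0,0,0,1],[-0.001,-0.003,0.028,0,0,0,1],[-0.001,-0.003,0.038,0,0,0,1]]'
python3 -m crank '[[0,0,0.01,0,0,0,1],[0,0,0.02,0,0,0,1],[0,0,0.028,0,0,0,1],[0,0,0.034,0,0,0,1],[0,0,0.039,0,0,0,1]]'
python3 -m crank '[[0,0,0.003,0,0,0,1],[0,0,0.004,0,0,0,1],[0,0,0.004,0,0,0,1],[0,0,0.004,0,0,0,1]]'
python3 - <<'E'
from h import *; from rig import cams,r
np.set_printoptions(precision=2,suppress=True)
s=r.sense(); print(s["clock"],s["eef_pos"],s["tcp_rot"])
F=np.array([543.2,211.4,150])
o=[]
for n in("top","side"):
    f=cams.grab_frame(n); p=proj(f,F); print(n,"focus px",p)
    x,y=p.astype(int)-[60,50]; o.append(cv2.resize(f["image"][y:y+100,x:x+120,::-1],None,fx=3.3,fy=3.3,interpolation=cv2.INTER_CUBIC)); print("crop origin",x,y)
    cv2.imwrite(f"pics/raw_{n}.png",f["image"][:,:,::-1])
cv2.imwrite("pics/both4.png",np.clip(np.hstack(o)*1.4,0,255).astype(np.uint8))
E
```

```text
clock: 9.7
eef_pos: [542.8, 211.4, 256.0]
tcp_rot: [3.141, 0.001, -0.101]
contact_force: [-0.4, -0.2, -3.7]
opening: 0.148
grasp_force: 59.6
clock: 10.2
eef_pos: [543.1, 211.5, 217.7]
tcp_rot: [3.142, 0.0, -0.101]
contact_force: [0.5, -0.8, -3.3]
opening: 0.149
grasp_force: 59.6
clock: 10.6
eef_pos: [543.2, 211.6, 214.6]
tcp_rot: [-3.141, -0.001, -0.101]
contact_force: [-1.2, -0.3, -3.4]
opening: 0.149
grasp_force: 59.6
10.6 [543.24 211.6  214.63] [-3.14 -0.   -0.1 ]
top focus px [159.74 233.5 ]
crop origin 99 183
side focus px [314.79 125.65]
crop origin 254 75
```

View pics/both4.png

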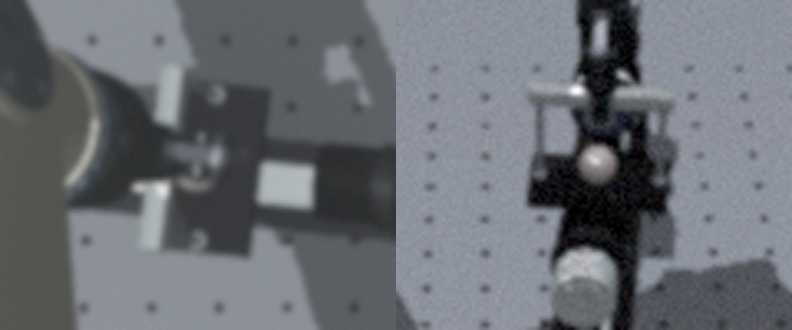

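Run:
```python
from h import *; from rig import cams
np.set_printoptions(precision=2,suppress=True)
f=cams.grab_frame("side"); T=cams.grab_frame("top")
F=np.array([543.2,211.4,150]); d=np.array([.101,.995,0])
for c in blobs(f["image"],(303,112,328,137),115,255,25):
    (u,v),rad=cv2.minEnclosingCircle(c); m=cv2.moments(c)
    q=(m["m10"]/m["m00"],m["m01"]/m["m00"]); print("ball",(u,v),rad,q,"exp rad",15*f["fx"]/np.linalg.norm(F-f["position"]), "at z150",plane(f,q,150))
print("focus px",proj(f,F),"lamp rear (seen 310.7,161.4)",proj(f,F-176*d),"lens front (seen 316.5,106.5)",proj(f,F+80*d))
# bar in side and top
for g,b in((f,(285,93,345,112)),(T,(135,195,160,265))):
    for c in blobs(g["image"],b,120,255,20):
        rc=cv2.minAreaRect(c); print("bar",rc,plane(g,rc[0],221))
print("bar centre px",proj(f,F+[0,0,71]),proj(T,F+[0,0,71]))
a=cv2.imread("pics/side0.png")[65:225,285:340]; b=f["image"][65:225,285:340,::-1]
cv2.imwrite("pics/c5.png",np.clip(cv2.resize(np.hstack([a,b]),None,fx=3.7,fy=3.7,interpolation=cv2.INTER_CUBIC)*1.8,0,255).astype(np.uint8))
```

```text
focus px [314.79 125.65] lamp rear (seen 310.7,161.4) [310.28 167.2 ] lens front (seen 316.5,106.5) [316.62 108.83]
bar ((145.43641662597656, 247.91326904296875), (5.245973110198975, 18.70303726196289), 8.746162414550781) [509.11 213.37 221.  ]
bar ((149.8599853515625, 210.97998046875), (3.676955461502075, 14.424979209899902), 8.13010311126709) [582.18 206.69 221.  ]
bar centre px [315.42 102.18] [146.92 230.63]
```

View pics/c5.png

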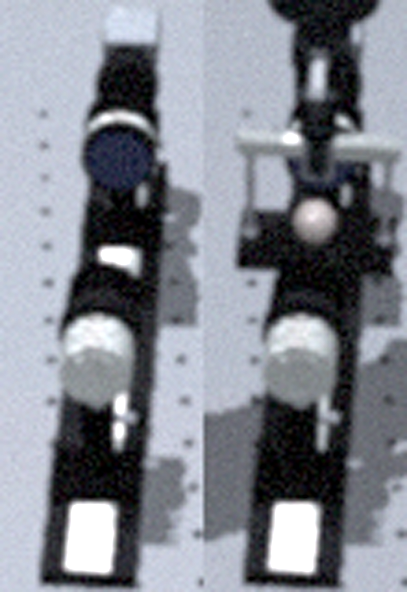

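Side view: the ball sits in the gap at px ≈(315.1,124.7), the lens disc is centred at ≈(317.2,107.2) and the lamp rear at ≈(311.2,167.2). I'll compare these in sub-pixels to fine-trim.

Run:
```python
from h import *; from rig import cams
np.set_printoptions(precision=2,suppress=True)
f=cams.grab_frame("side"); a=cv2.imread("pics/side0.png")[:,:,::-1].copy(); b=f["image"]
F=np.array([543.2,211.4,150]); d=np.array([.101,.995,0])
def fit(mask,off,nm,exp):
    cs,_=cv2.findContours(mask.astype(np.uint8),cv2.RETR_EXTERNAL,cv2.CHAIN_APPROX_NONE); c=max(cs,key=cv2.contourArea)
    m=cv2.moments(c); q=np.array([m["m10"],m["m01"]])/m["m00"]+off; x,y,w,h=cv2.boundingRect(c)
    print(nm,q,"bbox",(x+off[0],y+off[1],w,h),"area",cv2.contourArea(c),"exp",exp,"resid",q-exp)
def up(im,x0,y0,x1,y1,k=8): return im[y0:y1,x0:x1].astype(int)
A=up(a,303,92,332,120); fit(A[:,:,2]-A[:,:,0]>14,(303,92),"lens",proj(f,F+80*d))
B=up(b,304,113,327,136); print(B[:,:,0].max(),B.sum(2).max()//3); fit(B[:,:,0]>65,(304,113),"ball",proj(f,F))
C=up(a,297,148,326,178); fit(C.sum(2)>3*65,(297,148),"lamp",proj(f,F-176*d))
```

```text
lens [316.17 108.14] bbox (309, 101, 17, 15) area 138.0 exp [316.62 108.83] resid [-0.45 -0.69]
139 135
ball [314.71 123.57] bbox (310, 119, 11, 10) area 72.0 exp [314.79 125.65] resid [-0.08 -2.08]
lamp [308.26 162.35] bbox (297, 148, 25, 30) area 510.0 exp [310.28 167.2 ] resid [-2.03 -4.85]
```

The ball agrees with the focus to about 1–2 mm, within calibration. By dead reckoning its centre is at z ≈ 150.1. I'll let it settle and then hand in.

```bash
python3 -m crank '[[0,0,0,0,0,0,1],[0,0,0,0,0,0,1],[0,0,0,0,0,0,1],[0,0,0,0,0,0,1],[0,0,0,0,0,0,1]]'
python3 -c "
from rig import r,sign_off
print(abs(r.sense()['qvel']).max()); print(sign_off())"
```

```text
clock: 11.35
eef_pos: [543.1, 211.5, 214.3]
tcp_rot: [-3.142, -0.0, -0.101]
contact_force: [0.2, 0.2, -2.9]
opening: 0.149
grasp_force: 59.6
0.004482534987750482
the job is handed in; nothing more can be done
None
```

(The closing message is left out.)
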